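Load the mould insert into the nest that is free

ROBOT

A 6-joint arm with a two-finger parallel gripper is mounted at the origin on the work surface. World frame = base frame: x ahead of the robot, y to its left, z up, the work surface at z = 0. Lengths are in mm, angles in rad, forces in N, time in s.
With the tool pointing down it reaches from about 275 to 750 mm from the base axis. Payload 10.2 kg.
Tool frame: the origin (TCP) lies at the very end of the fingers, on their centre line; the grasp point (between the pads) lies 19 mm behind it; z points along the fingers, y is the direction in which the jaws open and shut (so a half turn about z gives the same grasp; the last joint's range is limited). The gripper opens to 85 mm and grips with 20 to 120 N. Pads are 22 mm wide; open, the fingers measure 114 mm over their backs; the gripper's body (76 mm by 85 mm) begins 54 mm behind the grasp point. The pads swing forward as they close: fully open they stand 13 mm farther back than shut.
Start: joints at [0.962, 0.313, 1.498, -0, 1.331, -0.223], TCP at [197.571, 486.412, 231.294] pointing down, gripper open.
Joint ranges: [-2.94, 2.94], [-0.97, 2.17], [0.19, 2.56], [-1.23, 4.37], [0.02, 3.11], [-2.88, 2.88]. Speed limits (rad/s): [2.39, 2.39, 3.01, 3.14, 3.14, 3.14].

INTERFACE

Orientations are given as a unit quaternion [w, x, y, z].
In Python, from rig import * gives the robot as it stands. The module is installed in compiled form; this text tells all that it offers.
- The arm moves only by the shell command python3 -m crank 'ROWS' [FORCE]. ROWS is a JSON object of lists of equal length, an entry for each row: "dp": the shift along the world's x, y, z in cm, a list of three; "delta_rot": the turn, a rotation vector about the world's x, y, z in degrees, a list of three; "claw": the closure in counts, from 0 (fully open) to 255 (shut). A call has 1 to 10 rows; each row shifts and turns the commanded pose from where the row before left it; what a row does not reach is not made up. A row lasts 1/10 s, in which the tool goes at most 50 mm and 8.59 degrees, less where a joint would pass 70% of its speed; a pose out of reach is approached as far as the arm can. A call is refused whole if a number of a shift passes 5 or a number of a turn 8.59, either way. A call with a gripper value outside its range is refused whole. The fingers move at their own pace and stop on an object; FORCE is the grip in N (left out, the last holds). Time passes only in rows, so rows that do not move let the fingers close. It gives the time, the measured TCP pose, the force and the opening at its end, in the units of the state.
- sense(): the state, without advancing time (a new reading comes with each control period).
- capture(name): name is "scene" or "top"; returns (picture, depth): 420x560x3 uint8, red, green, blue; 420x560 float32, mm along the optical axis (not along the pixel's ray), 0 where there is no reading.
- camera_model(name): a dict with "fx", "fy", "cx", "cy" (pixels), "cam_to_world" (4x4, takes a point from camera to world coordinates). Camera axes: x right, y up, looking along -z (the intrinsics and any distortion apply to the point x, -y, -z); pixel columns grow to the right and rows downward; lengths in mm; the calibration is good to about 2 mm. A picture is of the moment at which its call begins. camera_model takes no time and is no camera call.
- finish_job(): hands the job in, once; it reports no verdict.
Trained networks look in the newest picture that a camera, given by its name, has taken for a name from the list of things; names that differ only in an ending like _2 or _b are one class to them, and where a whole thing is asked for, a point or a joint stands for the part that bears it (a point fixed in the world has none). Each returns a list of dicts, best first, with "p" (0 to 1); they miss things now and then, are a little off and sometimes report something else, mostly with a low value. They report only what shows in the picture. A call takes as long as a camera call. They do not tell look-alikes from the thing itself.
- boxes_of(camera, target): "centre" ([column, row] in pixels, amid what is visible of it).
- masks_of(camera, target): "region" (420x560 bool, what is visible of it) and "centre" ([column, row] in pixels, amid what is visible of it).
- pinpoint(camera, target): "centre" ([column, row] in pixels: a listed point, or the origin of a listed thing).
The state is a dict: "time_s": time; "joints": joint angles; "dq": joint speeds; "tau": joint torques, N m; "eef_pos": TCP position; "ee_rot": TCP orientation; "force": force on the tool from outside, world axes, zero at the start; "wrist_torque": the same for the moment, N m; "grip_width": opening from 0.0 (shut) to 1.0 (fully open).
Only numpy, scipy, OpenCV 4.12 (cv2) and the standard library are available. Lean on these libraries where they do the work, as an engineer would, in place of code of your own. Each camera call takes 0.05 s, during which the arm holds its last target.

TASK

Two of the three nests on the sloping stand already hold a mould insert. Swing aside the clamp of the empty nest, set the loose insert from the bench into that nest without dropping it, flat on the slope between the rails with its end down at the stop, and swing the clamp back over it. Leave the two fitted inserts clamped, and don't disturb the other things on the bench.

Things in the scene. Friction and masses are not known exactly. Their poses are not given: they have to be found in the camera images.
- insert: aluminium mould insert, 0.44 kg: flange 110 (x) x 60 (y) x 15 mm and on its middle a rounded core block 60 (x) x 30 (y) mm, rising to 51 mm above the underside; same after a half turn. Origin: centre of the underside, z out through the core. Lies loose on the bench, flange down, at varying yaw; grip it by the core.
- fitted_a: aluminium mould insert, 0.44 kg: flange 110 (x) x 60 (y) x 15 mm and on its middle a rounded core block 60 (x) x 30 (y) mm, rising to 51 mm above the underside; same after a half turn. Origin: centre of the underside, z out through the core. Already in one of the three nests, clamped; which nest varies.
- fitted_b: aluminium mould insert, 0.44 kg: flange 110 (x) x 60 (y) x 15 mm and on its middle a rounded core block 60 (x) x 30 (y) mm, rising to 51 mm above the underside; same after a half turn. Origin: centre of the underside, z out through the core. Already in another of the three nests, clamped; which nest varies.
- stand: fixed loading stand: blue foot 200 x 330 mm, on it an aluminium bed 190 x 320 mm sloping 25 degrees, low edge towards the robot (nest points 110 mm above the bench), with three nests side by side 100 mm apart. Origin on the bench under the middle nest's point; x towards the high edge, y along the row to the left, z up.
- nest0 (a point): nest 0 (left as the robot sees it): where a seated insert's origin lies on the bed. x up the slope, y left along the row, z square out of the slope (leans 25 degrees to the robot). Side rails 8 mm high, 68 mm apart; stop bar 14 mm high with its face at x = -55 mm; open at the top end. Friction decides whether an insert slides down to the stop.
- nest1 (a point): nest 1 (middle as the robot sees it): where a seated insert's origin lies on the bed. x up the slope, y left along the row, z square out of the slope (leans 25 degrees to the robot). Side rails 8 mm high, 68 mm apart; stop bar 14 mm high with its face at x = -55 mm; open at the top end. Friction decides whether an insert slides down to the stop.
- nest2 (a point): nest 2 (right as the robot sees it): where a seated insert's origin lies on the bed. x up the slope, y left along the row, z square out of the slope (leans 25 degrees to the robot). Side rails 8 mm high, 68 mm apart; stop bar 14 mm high with its face at x = -55 mm; open at the top end. Friction decides whether an insert slides down to the stop.
- clamp0 (a joint): turn clamp at the top end of nest 0, rad: 0 = closed (arm points down the slope, over the nest); grows anticlockwise seen from above; 1.57 = arm points right (-y) along the row, clear of the nest; end stop 1.75. Friction of 0.06 N m holds it where it is left.
- clamp1 (a joint): turn clamp at the top end of nest 1, rad: 0 = closed (arm points down the slope, over the nest); grows anticlockwise seen from above; 1.57 = arm points right (-y) along the row, clear of the nest; end stop 1.75. Friction of 0.06 N m holds it where it is left.
- clamp2 (a joint): turn clamp at the top end of nest 2, rad: 0 = closed (arm points down the slope, over the nest); grows anticlockwise seen from above; 1.57 = arm points right (-y) along the row, clear of the nest; end stop 1.75. Friction of 0.06 N m holds it where it is left.
- grip0 (a point): on clamp 0's pivot axis, 77 mm up the slope from the nest point, 46 mm out from the bed: where to grip its handle, a black bar 66 (x) x 14 (y) x 32 mm tall whose top is 12 mm further out, in line with the arm below it (steel, 18 mm wide, 18 to 26 mm out from the bed, reaching 45 mm from the axis). z out of the slope; x up the slope when closed, turning with the clamp.
- grip1 (a point): on clamp 1's pivot axis, 77 mm up the slope from the nest point, 46 mm out from the bed: where to grip its handle, a black bar 66 (x) x 14 (y) x 32 mm tall whose top is 12 mm further out, in line with the arm below it (steel, 18 mm wide, 18 to 26 mm out from the bed, reaching 45 mm from the axis). z out of the slope; x up the slope when closed, turning with the clamp.
- grip2 (a point): on clamp 2's pivot axis, 77 mm up the slope from the nest point, 46 mm out from the bed: where to grip its handle, a black bar 66 (x) x 14 (y) x 32 mm tall whose top is 12 mm further out, in line with the arm below it (steel, 18 mm wide, 18 to 26 mm out from the bed, reaching 45 mm from the axis). z out of the slope; x up the slope when closed, turning with the clamp.
- bottle: white plastic bottle, 64 mm diameter, 170 mm tall, standing; origin centre of the underside. Leave alone.
- wrench: steel wrench 180 mm long lying on the bench. Leave alone.
- screwdriver: screwdriver 190 mm long with a black handle lying on the bench. Leave alone.
- jar: glass jar with a steel lid, 70 mm diameter, 90 mm tall, standing; origin centre of the underside. Leave alone.
There are look-alikes about, which are no part of the job. What is shaped like the insert but purple or red is not meant.

How it is judged:
By the outcome, as a careful person would: the job done as asked, in the order asked, and still so for the second after the job is handed in, with the robot touching nothing.
It also fails if it takes over 72 s, if anything falls off the work surface, if the arm or the gripper's body presses on something with over 40 N, if the wrist force passes 120 N, or if a joint passes its speed limit or range.

## Working session

There is one attempt and no reset: what is moved stays moved. The work goes in short steps, Python scripts to look and compute and a shell command to move; the robot and the scene stay as the last step left them, time stands still between calls to the robot, and variables do not carry over. Pictures are saved under pics/ and viewed, and the job is handed in when it is done.

```bash
mkdir -p pics; ls; python3 - <<'E'
from rig import *
import cv2,numpy as np
s=sense(); print(s)
for n in ("scene","top"):
    im,d=capture(n); cv2.imwrite(f"pics/{n}0.png",im[:,:,::-1]); np.save(f"{n}_d.npy",d); np.save(f"{n}_i.npy",im)
    print(n,camera_model(n))
for c in("scene","top"):
    for t in("insert","clamp0","clamp1","clamp2","nest0","nest1","nest2","grip0","grip1","grip2","stand"):
        try: r=pinpoint(c,t); print(c,t,[(np.round(x["centre"]).tolist(),round(x["p"],2)) for x in r][:6])
        except Exception as e: print(c,t,e)
E
```

```text
pics
{'time_s': 0.0, 'joints': array([ 9.61598112e-01,  3.13426661e-01,  1.49843371e+00,  1.10831210e-05,
        1.33099679e+00, -2.23424223e-01]), 'dq': array([-0.00022768, -0.00083241,  0.00028606,  0.00114268,  0.00112117,
       -0.00067482]), 'tau': array([ 8.42413465e-04, -4.12266541e+01, -2.59740239e+01, -1.33097215e-04,
        4.15167669e-03,  6.75938665e-07]), 'eef_pos': array([197.41592157, 486.19369767, 230.74828642]), 'ee_rot': array([-2.60599955e-04,  1.91694403e-01,  9.81454460e-01, -5.76076123e-04]), 'force': array([0.13483381, 0.02529608, 0.19704534]), 'wrist_torque': array([0.00207385, 0.00721761, 0.03457689]), 'grip_width': 0.9992889230211185}
scene {'fx': 498.6846560769346, 'fy': 498.6846560769346, 'cx': 277.64846970216644, 'cy': 208.4810784886574, 'cam_to_world': array([[-3.69868014e-01, -6.16005710e-01,  6.95510328e-01,
         1.53653792e+03],
       [ 9.29036382e-01, -2.37615342e-01,  2.83602452e-01,
         3.66945984e+02],
       [-9.43680569e-03,  7.51049875e-01,  6.60178031e-01,
         1.06630820e+03],
       [ 0.00000000e+00,  0.00000000e+00,  0.0000
[... 1806 characters left out ...]

top nest0 [([232.0, 179.0], 0.87), ([192.0, 177.0], 0.76), ([274.0, 180.0], 0.59)]
top nest1 [([232.0, 179.0], 0.87), ([192.0, 177.0], 0.76), ([274.0, 180.0], 0.59)]
top nest2 [([232.0, 179.0], 0.87), ([192.0, 177.0], 0.76), ([274.0, 180.0], 0.59)]
top grip0 [([189.0, 150.0], 0.74), ([274.0, 152.0], 0.65), ([230.0, 154.0], 0.55), ([193.0, 177.0], 0.53), ([389.0, 233.0], 0.36)]
top grip1 [([189.0, 150.0], 0.74), ([274.0, 152.0], 0.65), ([230.0, 154.0], 0.55), ([193.0, 177.0], 0.53), ([389.0, 233.0], 0.36)]
top grip2 [([189.0, 150.0], 0.74), ([274.0, 152.0], 0.65), ([230.0, 154.0], 0.55), ([193.0, 177.0], 0.53), ([389.0, 233.0], 0.36)]
top stand [([194.0, 175.0], 0.7), ([239.0, 189.0], 0.63)]
```

View pics/scene0.png

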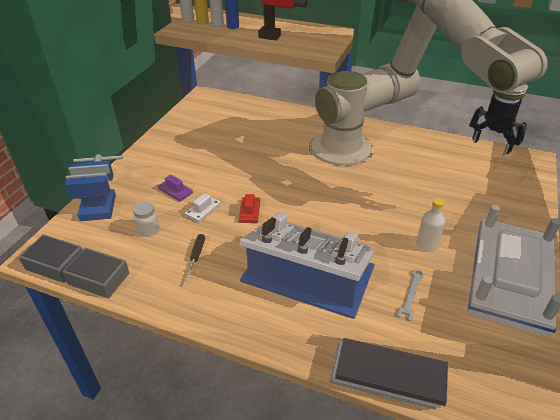

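View pics/top0.png

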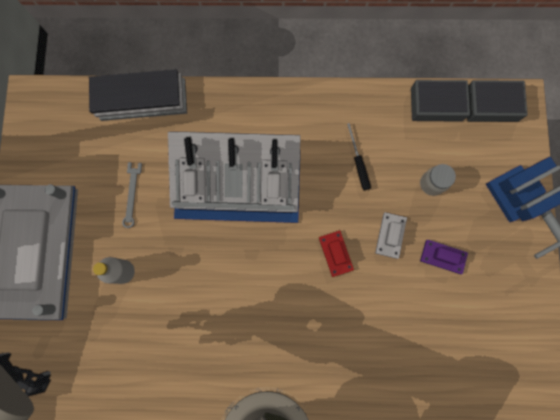

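```bash
python3 - <<'E'
import cv2,numpy as np
i=np.load("top_i.npy")[:,:,::-1]
cv2.imwrite("pics/topcropR.png",cv2.resize(i[190:300,290:490],None,fx=4,fy=4,interpolation=cv2.INTER_CUBIC))
cv2.imwrite("pics/topcropL.png",cv2.resize(i[100:270,150:350],None,fx=3.5,fy=3.5,interpolation=cv2.INTER_CUBIC))
E
```

```text
(no output)
```

View pics/topcropR.png

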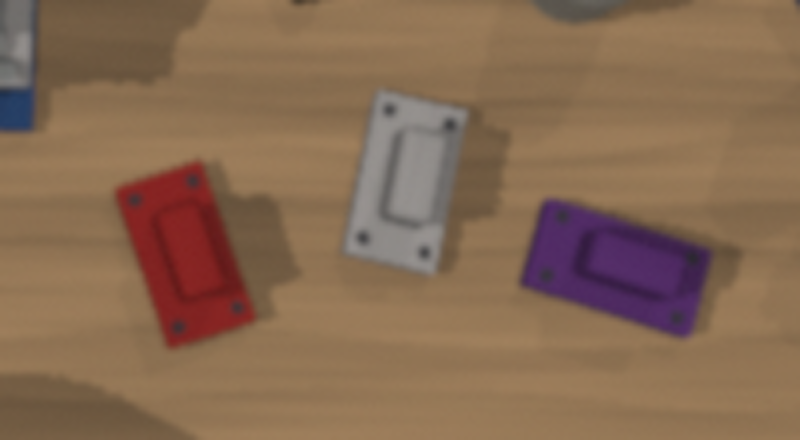

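View pics/topcropL.png

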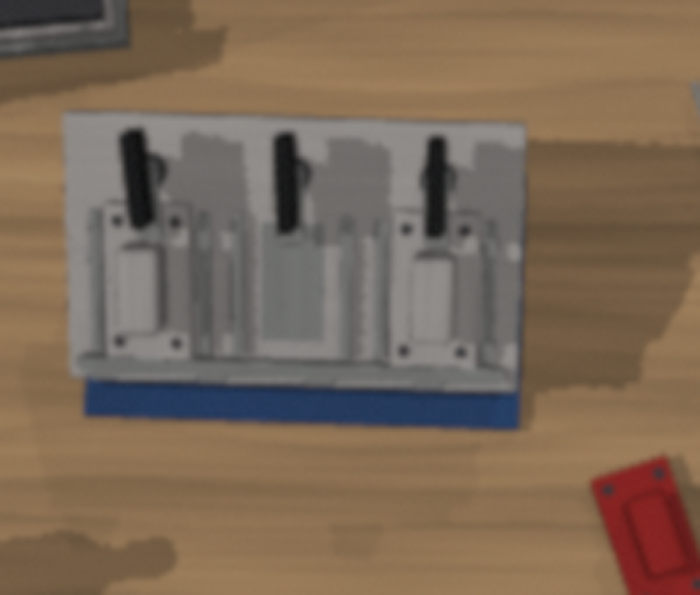

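Three insert-shaped things lie on the bench, by their top-camera pixels: red (337,254), silver (391,236) and purple (444,256). Only the silver one is bare aluminium, and the enlarged crop confirms it, so that is the loose insert. In the crop, the left and right nests hold inserts under closed clamps. The middle nest, nest1 at (232,179), is empty and its clamp is closed with the handle at (230,152).

Next I measure the stand and the insert from depth.

```bash
cat > h.py <<'E'
from rig import *
import cv2,numpy as np
from scipy.spatial.transform import Rotation as R
def world(cam,d):
    m=camera_model(cam);v,u=np.mgrid[0:420,0:560]
    P=np.stack([(u-m["cx"])/m["fx"]*d,-(v-m["cy"])/m["fy"]*d,-d],-1)
    T=m["cam_to_world"];W=P@T[:3,:3].T+T[:3,3];W[d<=0]=np.nan;return W
def proj(cam,p):
    m=camera_model(cam);T=m["cam_to_world"];c=(np.atleast_2d(p)-T[:3,3])@T[:3,:3]
    return np.stack([m["cx"]-m["fx"]*c[:,0]/c[:,2],m["cy"]+m["fy"]*c[:,1]/c[:,2]],1)
E
python3 - <<'E'
from h import *
print({k:v for k,v in camera_model("top").items() if k not in("cam_to_world",)})
for c in("top","scene"):
    d=np.load(c+"_d.npy");im=np.load(c+"_i.npy");W=world(c,d)
    # bench height check
    print(c,"bench z",np.nanmedian(W[330:360,350:450,2]) if c=="top" else np.nanmedian(W[300:330,180:230,2]))
    for t in("insert","stand","fitted","grip"):
        for r in masks_of(c,t)[:6]:
            m=r["region"];w=W[m];w=w[~np.isnan(w[:,0])]
            print(c,t,round(r["p"],2),np.round(r["centre"]),m.sum(),"rgb",im[m].mean(0).round(),"med",np.median(w,0).round(1),"zmax",np.percentile(w[:,2],[5,50,95]).round(1))
            if t=="insert" and c=="top":
                for lo,hi,nm in((8,25,"fl"),(42,60,"core"),(8,60,"all")):
                    q=w[(w[:,2]>lo)&(w[:,2]<hi)]
                    if len(q)>20:
                        b=cv2.minAreaRect(q[:,:2].astype(np.float32)); print("   ",nm,len(q),b,q[:,2].mean())
E
```

```text
{'fx': 485.2257468125416, 'fy': 485.2257468125416, 'cx': 272.16936168301856, 'cy': 202.9218362562601}
top bench z -0.2896826012345173
top insert 0.93 [335. 255.] 1004 rgb [122.  38.  35.] med [ 452.9 -168.5   15.8] zmax [10.2 15.8 51.9]
    fl 680 ((456.3255310058594, -170.41123962402344), (109.70318603515625, 60.14686584472656), 18.96518325805664) 14.573676033971868
    core 281 ((456.22869873046875, -170.73170471191406), (59.36574172973633, 30.35162925720215), 18.240957260131836) 49.78098757652381
    all 978 ((456.3255310058594, -170.41123962402344), (109.70318603515625, 60.14686584472656), 18.96518325805664) 25.03492723586763
top insert 0.77 [441. 255.] 1012 rgb [75. 43. 90.] med [ 449.1 -439.7   16.2] zmax [10.  16.2 52.7]
    fl 649 ((451.7794494628906, -447.0755920410156), (110.99011993408203, 60.496341705322266), 72.90760040283203) 14.620550424945023
    core 294 ((451.5760498046875, -447.50994873046875), (60.37770080566406, 30.70624351501465), 71.37097930908203) 49.84453119711062
    all 987 ((451.7794494628906, -447.0755920410156), (110.99011993408203, 60.496341705322266), 
[... 2005 characters left out ...]
d 0.94 [306. 267.] 8293 rgb [ 96.  97. 111.] med [714.8 104.3  95.2] zmax [  6.6  95.2 170.9]
scene fitted 0.78 [281. 227.] 390 rgb [163. 154. 149.] med [625.3   4.4 139.9] zmax [103.2 139.9 163.5]
scene fitted 0.67 [200. 207.] 623 rgb [180. 167. 159.] med [ 524.3 -305.8   15.7] zmax [ 0.5 15.7 51.3]
scene fitted 0.6 [349. 248.] 409 rgb [163. 154. 148.] med [635.  201.3 141.3] zmax [107.9 141.3 163.5]
scene grip 0.7 [269. 226.] 235 rgb [85. 74. 66.] med [682.7  -5.7 182.7] zmax [143.2 182.7 204.2]
scene grip 0.68 [304. 239.] 198 rgb [78. 71. 65.] med [691.5  93.6 185.6] zmax [152.3 185.6 204.6]
scene grip 0.63 [343. 251.] 146 rgb [77. 70. 64.] med [698.2 192.7 189. ] zmax [154.5 189.  204.7]
```

```bash
cat >> h.py <<'E'
def standfit(c,d):
    W=world(c,d).reshape(-1,3);W=W[~np.isnan(W[:,0])]
    box=(W[:,0]>500)&(W[:,0]<760)&(W[:,1]>-90)&(W[:,1]<265)&(W[:,2]>60)
    Q=W[box]
    a=np.radians(25);best=None
    for psi in np.radians(np.arange(-8,8.01,.25)):
        N=R.from_euler("ZY",[psi,-a]).as_matrix()  # columns: nest axes
        L=Q@N
        # core tops: histogram along normal
        h=np.histogram(L[:,2],bins=np.arange(-400,400,1.))[0];s=(np.convolve(h.astype(float)**2,[1,1,1],"same")).max()
        if best is None or s>best[0]: best=(s,psi)
    return Q,best[1]
def nest_axes(psi): return R.from_euler("ZY",[psi,-np.radians(25)]).as_matrix()
E
python3 - <<'E'
from h import *
for c in("top","scene"):
    d=np.load(c+"_d.npy")
    Q,psi=standfit(c,d); print(c,"psi plane",np.degrees(psi))
    for it in range(2):
        N=nest_axes(psi);L=Q@N
        h,e=np.histogram(L[:,2],bins=np.arange(-400,400,1.))
        ok=np.argsort(h)[::-1][:12]; print(sorted([(e[i],int(h[i])) for i in ok]))
        O=np.array([610,87,110])@N
        # bed points
        z0=O[2]
        for lo,hi,nm in((-3,3,"bed"),(12,17,"flange"),(48,54,"core"),(55,61,"handle")):
            s=(L[:,2]-z0>lo)&(L[:,2]-z0<hi)
            if nm=="bed":
                b=cv2.minAreaRect(L[s][:,:2].astype(np.float32));print(nm,s.sum(),b, L[s][:,2].mean()-z0)
                continue
            for k,yc in enumerate((187,87,-13)):
                yc=(np.array([610,yc,110])@N)[1]
                t=s&(abs(L[:,1]-yc)<40)
                if nm=="core": t&=abs(L[:,0]-O[0])<40
                if nm=="handle": t&=abs(L[:,0]-O[0]-77)<50
                if t.sum()>15:
                    b=cv2.minAreaRect(L[t][:,:2].astype(np.float32));ctr=N@np.array([*b[0],L[t][:,2].mean()])
                    print(nm,k,t.sum(),np.round(b[1],1),round(b[2],2),"world",ctr.round(1),"h",L[t][:,2].mean()-z0)
        break
E
```

```text
top psi plane -0.7500000000000001
[(np.float64(-167.0), 379), (np.float64(-166.0), 607), (np.float64(-165.0), 869), (np.float64(-164.0), 979), (np.float64(-163.0), 942), (np.float64(-162.0), 694), (np.float64(-161.0), 464), (np.float64(-160.0), 262), (np.float64(-151.0), 265), (np.float64(-150.0), 315), (np.float64(-149.0), 341), (np.float64(-148.0), 270)]
bed 1220 ((631.5392456054688, 98.15362548828125), (317.7157897949219, 188.0359344482422), 89.45384216308594) -0.5223698913145256
flange 0 59 [ 58.5 149.8] 88.86 world [627.4 189.6 132.3] h 13.372742912796468
flange 2 78 [127.9  63.8] 6.79 world [613.4  -7.9 126.8] h 13.238208932604948
core 0 24 [16.8 45.9] 88.22 world [599.6 189.3 158.4] h 48.841590240297506
core 2 26 [43.5 22.5] 10.76 world [601.7  -6.9 161. ] h 49.16611126028876
scene psi plane -1.0
[(np.float64(-167.0), 137), (np.float64(-166.0), 400), (np.float64(-165.0), 621), (np.float64(-164.0), 461), (np.float64(-163.0), 157), (np.float64(-159.0), 76), (np.float64(-158.0), 94), (np.float64(-157.0), 130), (np.float64(-156.0), 93), (np.float64(-152.0), 88), (np.float64(-151.0), 133), (np.float64(-150.0), 146)]
bed 510 ((625.88037109375, 105.13605499267578), (155.75413513183594, 292.8714599609375), 0.9044349789619446) 0.2315565050640771
flange 0 16 [ 19.1 107.1] 85.33 world [648.1 193.5 143.1] h 14.701949200890539
flange 2 32 [ 14.1 112.4] 80.8 world [645.5   1.4 143.1] h 14.400824955289806
```

```bash
python3 - <<'E'
from h import *
for c in("top","scene"):
    d=np.load(c+"_d.npy")
    Q,psi=standfit(c,d)
    for psi in np.radians([-1.0,-1.5,-2]):
        N=nest_axes(psi);L=Q@N
        h,e=np.histogram(L[:,2],bins=np.arange(-400,400,.5));h=np.convolve(h,[1]*5,"same");z0=e[h.argmax()]+.25
        print(c,"psi",np.degrees(psi),"z0",z0, h.max())
        x0=((110*N[2,2]-z0)/-N[0,2]); 
        O=np.array([624,87-0,110])@N
        for lo,hi,nm in((-3,3,"bed"),(12,18,"flange"),(47,54,"core"),(54,61,"handle")):
            s=(L[:,2]-z0>lo)&(L[:,2]-z0<hi)
            if nm=="bed":
                b=cv2.minAreaRect(L[s][:,:2].astype(np.float32));print(nm,s.sum(),b, "mid",N@np.array([*b[0],z0]));continue
            for k,dy in enumerate((100,0,-100)):
                t=s&(abs(L[:,1]-O[1]-dy)<42)
                if nm=="core": t&=abs(L[:,0]-O[0])<42
                if nm=="flange": t&=abs(L[:,0]-O[0])<62
                if nm=="handle": t&=abs(L[:,0]-O[0]-77)<50
                if t.sum()>15:
                    q=L[t];b=cv2.minAreaRect(q[:,:2].astype(np.float32));ctr=N@np.array([*b[0],q[:,2].mean()])
                    print(nm,k,t.sum(),np.round(b[1],1),round(b[2],2),"loc",np.round(np.array(b[0])-O[:2],1),"rng",np.round(np.percentile(q[:,:2]-O[:2],[2,98],axis=0),1).tolist(),"h",round(q[:,2].mean()-z0,1))
E
```

```text
top psi -1.0 z0 -163.25 2355
bed 4572 ((630.3904418945312, 101.83531188964844), (319.80999755859375, 190.42613220214844), 89.90179443359375) mid [641.99994498  90.64467354 118.45976654]
flange 0 600 [117.6  80.2] 0.38 loc [ -3.1 100.3] rng [[-60.8, 67.0], [52.0, 133.3]] h 14.9
flange 1 82 [109.1  81.3] 3.29 loc [-9.2  2.4] rng [[-61.6, -40.9], [-16.6, 40.3]] h 14.4
flange 2 635 [116.6  83.7] 0.58 loc [ -3.7 -99.5] rng [[-60.6, -129.5], [52.5, -66.4]] h 14.9
core 0 251 [29.3 56.7] 89.41 loc [  0.8 103.7] rng [[-26.9, 89.4], [28.6, 116.4]] h 50.4
core 2 263 [28.7 58.2] 88.22 loc [ -0.5 -96.1] rng [[-28.5, -109.4], [27.2, -82.8]] h 50.6
handle 0 139 [63.  14.4] 4.41 loc [ 77.3 103.5] rng [[46.5, 95.0], [107.0, 111.5]] h 57.5
handle 1 147 [65.2 13.6] 2.38 loc [76.7  3.5] rng [[46.1, -3.5], [107.7, 10.6]] h 57.4
handle 2 148 [63.3 11.6] 1.29 loc [ 76.2 -96.8] rng [[45.4, -103.0], [107.5, -90.5]] h 57.3
top psi -1.5000000000000002 z0 -162.75 2355
bed 4541 ((629.5573120117188, 107.446533203125), (190.5580596923828, 319.78857421875), 0.40364840626716614) mid [641.94734812  90.67338216 118.56
[... 3678 characters left out ...]
19. ] 88.88 loc [ -1.6 100.5] rng [[-59.9, 68.2], [55.3, 136.4]] h 15.2
flange 1 35 [82.  12.2] 89.75 loc [-55.    0.2] rng [[-61.1, -39.1], [-49.4, 40.4]] h 13.7
flange 2 136 [ 52.8 131. ] 73.75 loc [  3.  -80.6] rng [[-59.1, -100.5], [57.3, -65.8]] h 14.3
core 0 87 [58.9 29.1] 0.86 loc [  3.  103.3] rng [[-25.5, 89.9], [29.4, 117.3]] h 51.1
core 2 74 [29.6 60.1] 87.34 loc [  1.6 -96.2] rng [[-22.9, -109.8], [31.5, -82.9]] h 50.0
handle 0 58 [63.5 13.4] 6.47 loc [ 78.9 104.2] rng [[51.1, 96.4], [109.5, 112.5]] h 57.7
handle 1 53 [65.4 12.3] 2.01 loc [80.5  4.9] rng [[48.4, -1.6], [111.4, 11.3]] h 57.2
handle 2 53 [65.  13.8] 0.46 loc [ 81.5 -95.2] rng [[49.2, -102.1], [113.8, -88.5]] h 56.6
```

```bash
cat >> h.py <<'E'
PSI=np.radians(-1.15); N=nest_axes(PSI); NP=np.array([625.1,90.8,110.5])
def local(p): return N.T@(np.asarray(p)-NP)
def cur():
    s=sense();q=s["ee_rot"];return s,s["eef_pos"],R.from_quat([q[1],q[2],q[3],q[0]])
def target(x,y,out,th=0.):
    "nest-frame TCP, th deg clamp turn"
    return NP+N@np.array([x,y,out]),R.from_matrix(N@R.from_euler("z",th,degrees=True).as_matrix()@np.diag([1,-1,-1.]))
def bench(x,y,z,yang): # tool down, tool y axis at angle yang deg
    a=np.radians(yang);yv=np.array([np.cos(a),np.sin(a),0]);zv=np.array([0,0,-1.]);return np.array([x,y,z]),R.from_matrix(np.stack([np.cross(yv,zv),yv,zv],1))
def plan(t):
    s,p,r=cur();dp=(t[0]-p)/10;rv=np.degrees((t[1]*r.inv()).as_rotvec())
    print("t",round(s["time_s"],2),"TCP",p.round(1),"loc",local(p).round(1),"grip",round(s["grip_width"],3),"F",s["force"].round(1),"j",s["joints"].round(2))
    print("need dp cm",dp.round(2),"|",round(np.linalg.norm(dp),2),"rot deg",rv.round(2),"|",round(np.linalg.norm(rv),2),"rows>=",int(np.ceil(max(np.linalg.norm(dp)/5,np.linalg.norm(rv)/8.59))))
E
python3 - <<'E'
from h import *
print("z0",NP@N[:,2]); print(N.round(4))
plan(target(77,0,33));plan(target(77,0,110))
Wt=world("top",np.load("top_d.npy"));m=(Wt[...,2]>120)&(Wt[...,1]>280)&(Wt[...,1]<480)&(Wt[...,0]>300);print("bottle",np.nanmedian(Wt[m],0))
# scene-camera insert fit for comparison
W=world("scene",np.load("scene_d.npy"));q=W[(W[...,2]>44)&(W[...,2]<60)&(abs(W[...,0]-505)<45)&(abs(W[...,1]+313)<45)]
print(cv2.minAreaRect(q[:,:2].astype(np.float32)),q[:,2].mean())
E
```

```text
z0 -163.20829510383123
[[ 0.9061  0.0201 -0.4225]
 [-0.0182  0.9998  0.0085]
 [ 0.4226  0.      0.9063]]
t 1.3 TCP [197.6 486.4 231.3] loc [-343.5  387.   293.5] grip 1.004 F [-0.5 -0.1 -0.8] j [ 0.96  0.31  1.5   0.    1.33 -0.22]
need dp cm [ 48.33 -39.68  -5.84] | 62.8 rot deg [  34.37   -7.07 -155.64] | 159.55 rows>= 19
t 1.3 TCP [197.6 486.4 231.3] loc [-343.5  387.   293.5] grip 1.004 F [-0.5 -0.1 -0.8] j [ 0.96  0.31  1.5   0.    1.33 -0.22]
need dp cm [ 45.08 -39.61   1.14] | 60.02 rot deg [  34.37   -7.07 -155.64] | 159.55 rows>= 19
bottle [400.89645151 377.24121832 140.83471209]
((509.8650817871094, -314.0233459472656), (33.36323165893555, 57.45292663574219), 77.47744750976562) 49.3816020037645
```

```bash
python3 -m crank '{"dp":[[0,-2,1],[1,-2.2,1],[2,-2.2,1],[2.5,-2.2,1],[2.5,-2.2,1],[2.5,-2.2,0.5],[2.5,-2.2,0.5],[2.5,-2.2,0.5],[2.5,-2.2,0],[2.5,-2.2,0]],"delta_rot":[[0,0,-8.4],[0,0,-8.4],[0,0,-8.4],[0,0,-8.4],[0,0,-8.4],[0,0,-8.4],[0,0,-8.4],[0,0,-8.4],[0,0,-8.4],[0,0,-8.4]],"claw":[0,0,0,0,0,0,0,0,0,0]}' 40
python3 -c "
from h import *
plan(target(77,0,110))"
```

```text
time_s: 2.3
eef_pos: [403.5, 267.4, 296.5]
ee_rot: [0.0, 0.801, 0.599, 0.0]
force: [-0.2, 1.1, 0.3]
grip_width: 1.002
t 2.3 TCP [403.5 267.4 296.5] loc [-125.4  172.1  263.7] grip 1.002 F [-0.2  1.1  0.3] j [0.34 0.18 1.5  0.   1.46 0.63]
need dp cm [ 24.49 -17.7   -5.38] | 30.69 rot deg [ 15.86 -21.62 -73.43] | 78.17 rows>= 10
```

```bash
python3 -m crank '{"dp":[[2,-2,0],[2.5,-2,0],[2.5,-2,-0.5],[2.5,-2,-0.5],[2.5,-2,-0.5],[2.5,-2,-0.5],[2.5,-1.7,-0.8],[2.5,-1.5,-0.8],[2.5,-1.5,-0.8],[2.5,-1,-1]],"delta_rot":[[1.59,-2.16,-7.34],[1.59,-2.16,-7.34],[1.59,-2.16,-7.34],[1.59,-2.16,-7.34],[1.59,-2.16,-7.34],[1.59,-2.16,-7.34],[1.59,-2.16,-7.34],[1.59,-2.16,-7.34],[1.59,-2.16,-7.34],[1.59,-2.16,-7.34]],"claw":[0,0,0,0,0,80,80,80,80,80]}' 40
python3 -c "
from h import *
plan(target(77,0,110));plan(target(77,0,33))"
```

```text
time_s: 3.3
eef_pos: [648.6, 90.2, 242.3]
ee_rot: [0.002, 0.976, -0.01, 0.217]
force: [0.2, -0.1, 0.7]
grip_width: 0.683
t 3.3 TCP [648.6  90.2 242.3] loc [ 7.700e+01 -1.000e-01  1.095e+02] grip 0.683 F [ 0.2 -0.1  0.7] j [-0.04  0.37  1.45  0.01  0.88  1.54]
need dp cm [-0.03  0.01  0.04] | 0.05 rot deg [ 0.02  0.11 -0.02] | 0.12 rows>= 1
t 3.3 TCP [648.6  90.2 242.3] loc [ 7.700e+01 -1.000e-01  1.095e+02] grip 0.683 F [ 0.2 -0.1  0.7] j [-0.04  0.37  1.45  0.01  0.88  1.54]
need dp cm [ 3.23 -0.05 -6.93] | 7.65 rot deg [ 0.02  0.11 -0.02] | 0.12 rows>= 2
```

```bash
python3 -m crank '{"dp":[[0.7,0,-1.5],[0.7,0,-1.5],[0.7,0,-1.5],[0.6,0,-1.2],[0.4,0,-0.9],[0.13,0,-0.3],[0,0,0]],"delta_rot":[[0,0,0],[0,0,0],[0,0,0],[0,0,0],[0,0,0],[0,0,0],[0,0,0]],"claw":[80,80,80,80,80,80,80]}' 40
python3 -c "
from h import *
plan(target(77,0,33))
im,d=capture('scene');cv2.imwrite('pics/s1.png',cv2.resize(im[150:320,200:400,::-1],None,fx=3.5,fy=3.5,interpolation=cv2.INTER_CUBIC))"
```

```text
time_s: 4.0
eef_pos: [679.9, 91.5, 173.1]
ee_rot: [0.002, 0.976, -0.006, 0.216]
force: [0.2, 0.3, 0.5]
grip_width: 0.684
t 4.0 TCP [679.9  91.5 173.1] loc [76.1  1.8 33.6] grip 0.684 F [0.2 0.3 0.5] j [-0.04  0.5   1.44  0.01  0.76  1.54]
need dp cm [ 0.11 -0.18 -0.01] | 0.21 rot deg [ 0.09 -0.03 -0.39] | 0.4 rows>= 1
```

View pics/s1.png

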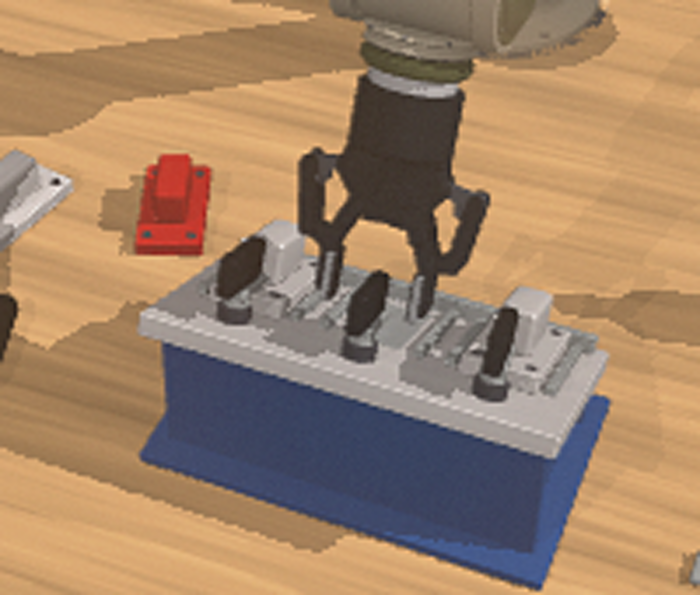

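The picture shows the fingers on either side of the middle handle, at about (365,305) in the crop. I correct y by 1.8 mm and close.

```bash
python3 -m crank '{"dp":[[0.05,-0.15,0],[0,0,0],[0,0,0],[0,0,0],[0,0,0],[0,0,0]],"delta_rot":[[0,0,-0.3],[0,0,0],[0,0,0],[0,0,0],[0,0,0],[0,0,0]],"claw":[120,180,255,255,255,255]}' 40
python3 -c "
from h import *
plan(target(77,0,33));print(sense()['wrist_torque'])"
```

```text
time_s: 4.65
eef_pos: [680.2, 89.0, 173.8]
ee_rot: [0.003, 0.976, -0.009, 0.216]
force: [-4.0, -5.7, 3.3]
grip_width: 0.157
t 4.65 TCP [680.2  89.  173.8] loc [76.7 -0.6 34.1] grip 0.157 F [-4.  -5.7  3.3] j [-0.04  0.5   1.44  0.01  0.76  1.54]
need dp cm [ 0.07  0.06 -0.09] | 0.13 rot deg [ 0.16 -0.02 -0.05] | 0.17 rows>= 1
[-0.60241639  0.70019681 -0.2662837 ]
```

```bash
python3 -m crank '{"dp":[[0,0,0],[0,0,0],[0,0,0],[0,0,0],[0,0,0]],"delta_rot":[[-3.4,0.07,7.3],[-3.4,0.07,7.3],[-3.4,0.07,7.3],[-3.4,0.07,7.3],[-3.4,0.07,7.3]],"claw":[255,255,255,255,255]}' 40
python3 -c "
from h import *
plan(target(77,0,33,90));print(sense()['wrist_torque'])"
```

```text
time_s: 5.15
eef_pos: [680.0, 89.5, 173.7]
ee_rot: [0.078, 0.919, 0.33, 0.202]
force: [-5.0, -2.4, 3.5]
grip_width: 0.159
t 5.15 TCP [680.   89.5 173.7] loc [76.5 -0.2 34.1] grip 0.159 F [-5.  -2.4  3.5] j [-0.04  0.5   1.44  0.01  0.76  0.83]
need dp cm [ 0.09  0.02 -0.08] | 0.12 rot deg [-20.77   0.43  44.72] | 49.31 rows>= 6
[-0.20192496  0.82335363 -0.14038316]
```

```bash
python3 -m crank '{"dp":[[0,0,0],[0,0,0],[0,0,0],[0,0,0],[0,0,0],[0,0,0],[0,0,0]],"delta_rot":[[-3.5,0.07,7.5],[-3.5,0.07,7.5],[-3.5,0.07,7.5],[-3.5,0.07,7.5],[-3.5,0.07,7.5],[-3.4,0.07,7.3],[0,0,0]],"claw":[255,255,255,255,255,255,255]}' 40
python3 -c "
from h import *
plan(target(77,0,33,90));print(sense()['wrist_torque'])"
```

```text
time_s: 5.85
eef_pos: [679.5, 89.8, 173.5]
ee_rot: [0.154, 0.697, 0.684, 0.151]
force: [-7.9, -1.1, 5.5]
grip_width: 0.155
t 5.85 TCP [679.5  89.8 173.5] loc [75.9  0.1 34.1] grip 0.155 F [-7.9 -1.1  5.5] j [-0.04  0.5   1.44  0.01  0.76 -0.03]
need dp cm [ 0.14 -0.01 -0.05] | 0.15 rot deg [ 0.06 -0.08 -0.03] | 0.1 rows>= 1
[-0.25297532  1.17412956 -0.02986696]
```

```bash
python3 -m crank '{"dp":[[0,0,0],[0,0,0],[0,0,0],[-0.6,0,1.4],[-1.5,0,3.2],[-1.5,0,3.2]],"delta_rot":[[0,0,0],[0,0,0],[0,0,0],[0,0,0],[0,0,0],[0,0,0]],"claw":[140,100,60,60,60,60]}' 40
sed -i 's/NP=np.array.*/NP=np.array([624.0,90.8,110.0])/' h.py
python3 -c "
from h import *
im,d=capture('scene');cv2.imwrite('pics/s2.png',cv2.resize(im[150:320,200:400,::-1],None,fx=3.5,fy=3.5,interpolation=cv2.INTER_CUBIC))
plan(bench(505.3,-313.6,140,-103.4))
im,d=capture('top');cv2.imwrite('pics/t2.png',cv2.resize(im[100:320,150:480,::-1],None,fx=2.4,fy=2.4,interpolation=cv2.INTER_CUBIC))
"
```

```text
time_s: 6.45
eef_pos: [643.5, 89.9, 252.9]
ee_rot: [0.155, 0.698, 0.682, 0.152]
force: [0.1, -0.3, 0.8]
grip_width: 0.764
t 6.5 TCP [643.9  90.3 260.1] loc [ 8.140e+01 -1.000e-01  1.276e+02] grip 0.763 F [2.6 0.6 6.8] j [-0.04  0.35  1.44  0.01  0.91 -0.03]
need dp cm [-13.86 -40.39 -12.01] | 44.35 rot deg [  23.13   17.91 -100.18] | 104.37 rows>= 13
```

View pics/s2.png

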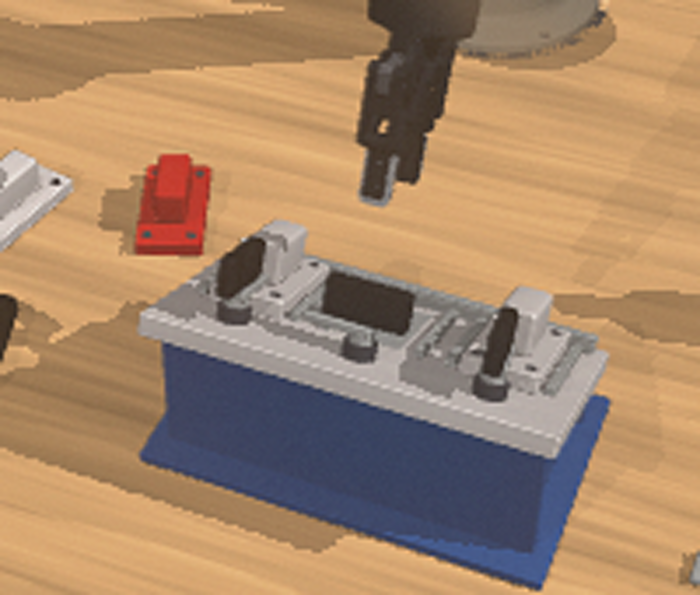

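View pics/t2.png

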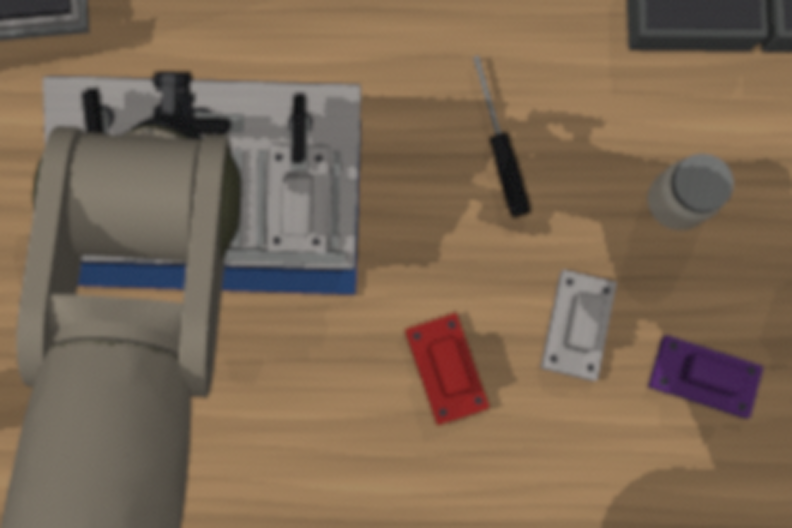

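```bash
python3 -m crank '{"dp":[[-1,-2,0],[-1,-3,0],[-1,-3,0],[-1,-3,0],[-1,-3,0],[-1,-3,0],[-1,-3,0]],"delta_rot":[[1.65,1.28,-7.16],[1.65,1.28,-7.16],[1.65,1.28,-7.16],[1.65,1.28,-7.16],[1.65,1.28,-7.16],[1.65,1.28,-7.16],[1.65,1.28,-7.16]],"claw":[60,60,60,60,60,60,60]}'
python3 -m crank '{"dp":[[-1,-3,-1],[-1,-3,-1.5],[-1,-3,-2],[-1,-3,-2],[-1,-3,-2],[-1,-3,-2],[-0.9,-2.4,-1.5]],"delta_rot":[[1.65,1.28,-7.16],[1.65,1.28,-7.16],[1.65,1.28,-7.16],[1.65,1.28,-7.16],[1.65,1.28,-7.16],[1.65,1.28,-7.16],[1.65,1.28,-7.16]],"claw":[60,60,60,60,60,60,60]}'
python3 -c "
from h import *
plan(bench(505.3,-313.6,75,-103.4))
plan(bench(505.3,-313.6,21,-103.4))
"
```

```text
time_s: 7.25
eef_pos: [573.7, -111.1, 251.7]
ee_rot: [0.083, 0.943, 0.312, 0.084]
force: [0.2, 0.7, -0.2]
grip_width: 0.763
time_s: 7.95
eef_pos: [504.5, -315.4, 130.3]
ee_rot: [-0.005, 0.993, -0.12, -0.001]
force: [0.8, 0.0, -0.1]
grip_width: 0.765
t 7.95 TCP [ 504.5 -315.4  130.3] loc [ -92.3 -408.5   65.5] grip 0.765 F [ 0.8  0.  -0.1] j [-0.76  0.56  1.4   0.01  1.19  1.05]
need dp cm [ 0.08  0.18 -5.53] | 5.54 rot deg [-0.61  0.    0.42] | 0.74 rows>= 2
t 7.95 TCP [ 504.5 -315.4  130.3] loc [ -92.3 -408.5   65.5] grip 0.765 F [ 0.8  0.  -0.1] j [-0.76  0.56  1.4   0.01  1.19  1.05]
need dp cm [  0.08   0.18 -10.93] | 10.93 rot deg [-0.61  0.    0.42] | 0.74 rows>= 3
```

```bash
python3 -m crank '{"dp":[[0.08,0.18,-2.5],[0,0,-3],[0,0,-2.4],[0,0,-1.6],[0,0,-1],[0,0,-0.45],[0,0,0]],"delta_rot":[[-0.6,0,0.4],[0,0,0],[0,0,0],[0,0,0],[0,0,0],[0,0,0],[0,0,0]],"claw":[60,60,60,60,60,60,60]}'
python3 -c "
from h import *
plan(bench(505.3,-313.6,21,-103.4))
im,d=capture('scene');cv2.imwrite('pics/s3.png',cv2.resize(im[120:280,120:320,::-1],None,fx=3.5,fy=3.5,interpolation=cv2.INTER_CUBIC))
"
```

```text
time_s: 8.65
eef_pos: [506.2, -312.3, 21.9]
ee_rot: [0.001, 0.993, -0.114, 0.001]
force: [0.2, -0.3, 0.1]
grip_width: 0.762
t 8.65 TCP [ 506.2 -312.3   21.9] loc [-136.6 -405.4  -33.5] grip 0.762 F [ 0.2 -0.3  0.1] j [-0.75  0.69  1.49 -0.    0.95  1.05]
need dp cm [-0.09 -0.13 -0.09] | 0.18 rot deg [ 0.08  0.09 -0.32] | 0.34 rows>= 1
```

View pics/s3.png

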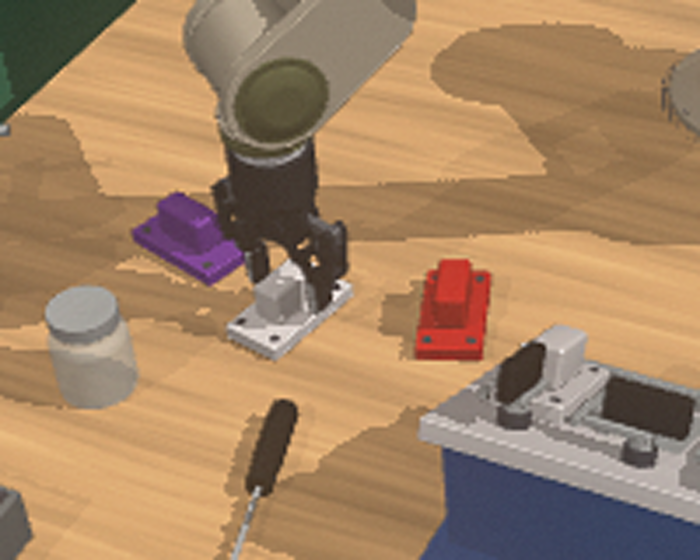

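The fingers stand on either side of the silver core, at about (280,295) in the crop. I close and lift.

```bash
python3 -m crank '{"dp":[[-0.06,-0.1,-0.1],[0,0,0],[0,0,0],[0,0,0],[0,0,0],[0,0,0]],"delta_rot":[[0,0,-0.3],[0,0,0],[0,0,0],[0,0,0],[0,0,0],[0,0,0]],"claw":[110,150,200,255,255,255]}' 70
python3 -c "
from h import *
plan(bench(505.3,-313.6,21,-103.4))
"
```

```text
time_s: 9.3
eef_pos: [505.9, -313.8, 21.7]
ee_rot: [0.001, 0.993, -0.117, 0.001]
force: [-1.1, -0.4, 6.2]
grip_width: 0.339
t 9.3 TCP [ 505.9 -313.8   21.7] loc [-137.  -406.9  -33.6] grip 0.339 F [-1.1 -0.4  6.2] j [-0.75  0.69  1.49 -0.    0.95  1.05]
need dp cm [-0.06  0.02 -0.07] | 0.09 rot deg [ 0.16  0.15 -0.02] | 0.21 rows>= 1
```

```bash
python3 -m crank '{"dp":[[0,0,0.5],[0,0,1],[0,0,2],[0,0,3],[0,0,3],[0,0,3],[0,0,0]],"delta_rot":[[0,0,0],[0,0,0],[0,0,0],[0,0,0],[0,0,0],[0,0,0],[0,0,0]],"claw":[255,255,255,255,255,255,255]}' 70
python3 -c "
from h import *
plan(target(6,0,150))
im,d=capture('scene');cv2.imwrite('pics/s4.png',cv2.resize(im[100:260,120:320,::-1],None,fx=3.5,fy=3.5,interpolation=cv2.INTER_CUBIC))
"
```

```text
time_s: 10.0
eef_pos: [506.9, -314.2, 150.0]
ee_rot: [0.003, 0.993, -0.116, 0.004]
force: [0.8, -0.5, -4.0]
grip_width: 0.338
t 10.0 TCP [ 506.9 -314.2  150. ] loc [ -81.9 -407.3   82.3] grip 0.338 F [ 0.8 -0.5 -4. ] j [-0.75  0.53  1.39  0.    1.21  1.05]
need dp cm [ 5.92 40.62  9.85] | 42.21 rot deg [ -2.85 -24.41  12.09] | 27.39 rows>= 9
```

View pics/s4.png

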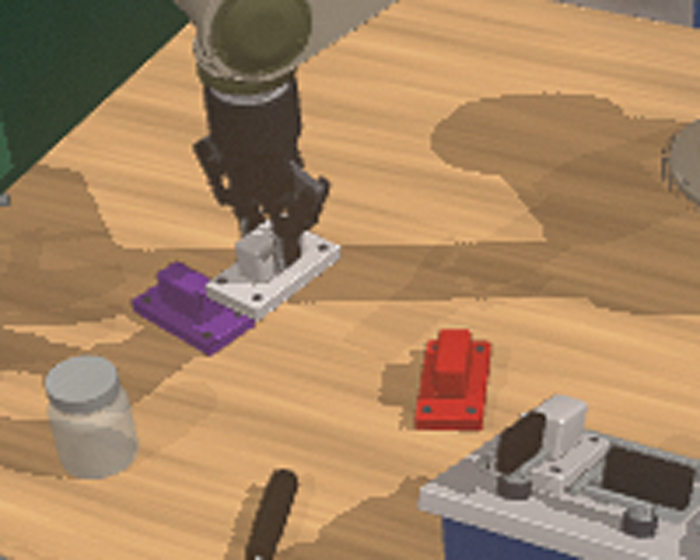

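The insert is held level in the jaws, weight about 4 N. I carry it high to above nest 1.

```bash
python3 -m crank '{"dp":[[0,1,2.5],[0.4,2,2.5],[0.4,3,2],[0.4,3,1.5],[0.4,3,1],[0.4,3,0.3],[0.4,3,0],[0.4,3,0]],"delta_rot":[[-0.2,-1.74,0.86],[-0.2,-1.74,0.86],[-0.2,-1.74,0.86],[-0.2,-1.74,0.86],[-0.2,-1.74,0.86],[-0.2,-1.74,0.86],[-0.2,-1.74,0.86],[-0.2,-1.74,0.86]],"claw":[255,255,255,255,255,255,255,255]}' 70
python3 -m crank '{"dp":[[0.4,3,0],[0.4,3,0],[0.4,3,0],[0.4,3,0],[0.4,3,0],[0.4,2.5,0],[0.4,1.5,0],[0,0,0]],"delta_rot":[[-0.2,-1.74,0.86],[-0.2,-1.74,0.86],[-0.2,-1.74,0.86],[-0.2,-1.74,0.86],[-0.2,-1.74,0.86],[-0.2,-1.74,0.86],[0,0,0],[0,0,0]],"claw":[255,255,255,255,255,255,255,255]}' 70
python3 -c "
from h import *
plan(target(6,0,150));plan(target(8,0,35))
"
```

```text
time_s: 10.85
eef_pos: [532.8, -101.7, 241.6]
ee_rot: [-0.001, 0.991, -0.056, 0.121]
force: [0.6, 0.1, -5.5]
grip_width: 0.341
time_s: 11.65
eef_pos: [560.6, 88.4, 241.3]
ee_rot: [-0.0, 0.978, -0.009, 0.211]
force: [-0.6, -0.3, -4.6]
grip_width: 0.337
t 11.65 TCP [560.6  88.4 241.3] loc [ -2.   -3.6 145.8] grip 0.337 F [-0.6 -0.3 -4.6] j [-0.06  0.19  1.69  0.03  0.84  1.51]
need dp cm [0.55 0.35 0.72] | 0.97 rot deg [-0.28 -0.69 -0.17] | 0.76 rows>= 1
t 11.65 TCP [560.6  88.4 241.3] loc [ -2.   -3.6 145.8] grip 0.337 F [-0.6 -0.3 -4.6] j [-0.06  0.19  1.69  0.03  0.84  1.51]
need dp cm [ 5.59  0.25 -9.62] | 11.13 rot deg [-0.28 -0.69 -0.17] | 0.76 rows>= 3
```

```bash
python3 -m crank '{"dp":[[0.5,0.35,0.5],[0.8,0,-1.7],[1.2,0,-2.6],[1.2,0,-2.6],[0.9,0,-1.9],[0.5,0,-1],[0,0,0],[0,0,0]],"delta_rot":[[-0.28,-0.69,-0.17],[0,0,0],[0,0,0],[0,0,0],[0,0,0],[0,0,0],[0,0,0],[0,0,0]],"claw":[255,255,255,255,255,255,255,255]}' 70
python3 -c "
from h import *
plan(target(6,0,35));plan(target(6,0,26))
im,d=capture('scene');cv2.imwrite('pics/s5.png',cv2.resize(im[150:300,220:400,::-1],None,fx=4,fy=4,interpolation=cv2.INTER_CUBIC))
"
```

```text
time_s: 12.45
eef_pos: [612.8, 89.9, 151.5]
ee_rot: [0.003, 0.976, -0.011, 0.219]
force: [0.0, -0.1, -4.3]
grip_width: 0.341
t 12.45 TCP [612.8  89.9 151.5] loc [ 7.4 -1.1 42.4] grip 0.341 F [ 0.  -0.1 -4.3] j [-0.05  0.39  1.68  0.02  0.63  1.53]
need dp cm [ 0.19  0.11 -0.73] | 0.76 rot deg [0.04 0.32 0.16] | 0.36 rows>= 1
t 12.45 TCP [612.8  89.9 151.5] loc [ 7.4 -1.1 42.4] grip 0.341 F [ 0.  -0.1 -4.3] j [-0.05  0.39  1.68  0.02  0.63  1.53]
need dp cm [ 0.57  0.1  -1.54] | 1.65 rot deg [0.04 0.32 0.16] | 0.36 rows>= 1
```

View pics/s5.png

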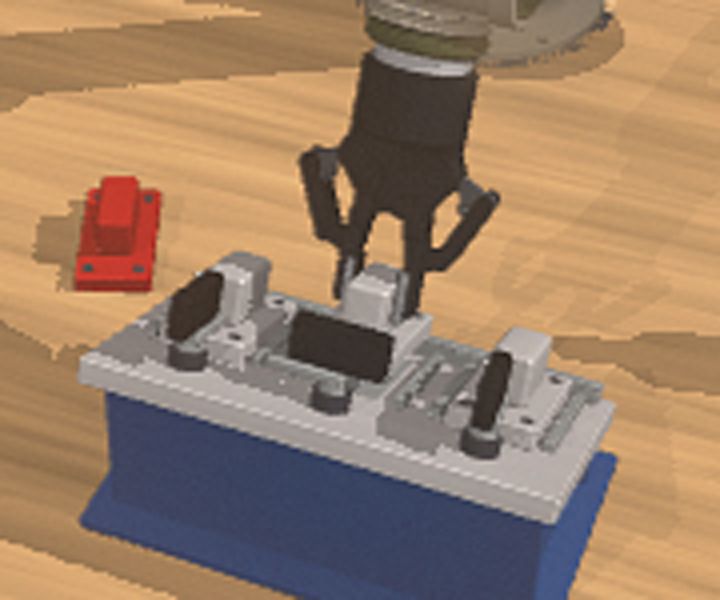

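```bash
python3 -m crank '{"dp":[[0.19,0.1,-0.73],[0.2,0,-0.4],[0.13,0,-0.28],[0,0,0],[0,0,0]],"delta_rot":[[0.04,0.3,0.16],[0,0,0],[0,0,0],[0,0,0],[0,0,0]],"claw":[255,255,255,255,255]}' 70
python3 -c "
from h import *
plan(target(6,0,22));s=sense();print('Floc',N.T@s['force'],s['wrist_torque'])
"
```

```text
time_s: 13.0
eef_pos: [617.8, 91.2, 136.7]
ee_rot: [0.002, 0.976, -0.01, 0.216]
force: [0.2, -0.1, -4.7]
grip_width: 0.337
t 13.0 TCP [617.8  91.2 136.7] loc [ 5.7  0.3 26.8] grip 0.337 F [ 0.2 -0.1 -4.7] j [-0.05  0.42  1.67  0.02  0.61  1.53]
need dp cm [ 0.23 -0.04 -0.42] | 0.49 rot deg [-0.01 -0.03 -0.03] | 0.04 rows>= 1
Floc [-1.76909131 -0.07003754 -4.32836109] [ 0.01184474  0.51499554 -0.02197399]
```

```bash
python3 -m crank '{"dp":[[0.06,0,-0.13],[0.06,0,-0.13],[0.04,-0.02,-0.09],[0,0,0]],"delta_rot":[[0,0,0],[0,0,0],[0,0,0],[0,0,0]],"claw":[255,255,255,255]}' 70
python3 -c "
from h import *
plan(target(6,0,22));s=sense();print('Floc',N.T@s['force'],s['wrist_torque'])
"
```

```text
time_s: 13.4
eef_pos: [619.3, 91.0, 133.0]
ee_rot: [0.002, 0.976, -0.01, 0.216]
force: [-0.2, 0.1, -5.4]
grip_width: 0.341
t 13.4 TCP [619.3  91.  133. ] loc [ 5.5  0.1 22.8] grip 0.341 F [-0.2  0.1 -5.4] j [-0.05  0.43  1.67  0.02  0.6   1.53]
need dp cm [ 0.08 -0.01 -0.05] | 0.1 rot deg [-0.01 -0.05 -0.02] | 0.05 rows>= 1
Floc [-2.46618568  0.13060738 -4.78420832] [ 0.03385865  0.5898674  -0.00629342]
```

```bash
python3 -m crank '{"dp":[[0.03,0,-0.06],[0.03,0,-0.06],[0,0,0]],"delta_rot":[[0,0,0],[0,0,0],[0,0,0]],"claw":[255,255,255]}' 70
python3 -c "
from h import *
plan(target(6,0,22));s=sense();print('Floc',N.T@s['force'],s['wrist_torque'])
"
```

```text
time_s: 13.7
eef_pos: [619.9, 91.0, 132.1]
ee_rot: [0.002, 0.976, -0.01, 0.216]
force: [-2.6, 0.4, -2.6]
grip_width: 0.341
t 13.7 TCP [619.9  91.  132.1] loc [ 5.6  0.2 21.8] grip 0.341 F [-2.6  0.4 -2.6] j [-0.05  0.44  1.67  0.02  0.6   1.53]
need dp cm [ 0.02 -0.02  0.03] | 0.04 rot deg [-0.01 -0.03 -0.03] | 0.04 rows>= 1
Floc [-3.45560081  0.36879441 -1.21396802] [-0.05344724  0.67440247 -0.02602044]
```

```bash
python3 -m crank '{"dp":[[-0.09,0,-0.04],[-0.09,0,-0.04],[-0.09,0,-0.04],[-0.05,0,-0.02],[0,0,0]],"delta_rot":[[0,0,0],[0,0,0],[0,0,0],[0,0,0],[0,0,0]],"claw":[255,255,255,255,255]}' 70
python3 -c "
from h import *
plan(target(1,0,21.5));s=sense();print('Floc',N.T@s['force'],s['wrist_torque'])
"
```

```text
time_s: 14.2
eef_pos: [616.8, 91.0, 130.7]
ee_rot: [0.002, 0.976, -0.01, 0.216]
force: [-0.6, 0.1, -2.6]
grip_width: 0.34
t 14.2 TCP [616.8  91.  130.7] loc [ 2.2  0.  21.8] grip 0.34 F [-0.6  0.1 -2.6] j [-0.05  0.43  1.68  0.02  0.59  1.53]
need dp cm [-0.09 -0.   -0.07] | 0.12 rot deg [-0.01 -0.02 -0.02] | 0.03 rows>= 1
Floc [-1.63170782  0.08002561 -2.05990943] [-0.04648884  0.42993935 -0.05531712]
```

```bash
python3 -m crank '{"dp":[[-0.07,0,-0.03],[-0.07,0,-0.03],[0,0,0]],"delta_rot":[[0,0,0],[0,0,0],[0,0,0]],"claw":[255,255,255]}' 70
python3 -c "
from h import *
plan(target(1,0,21.5));s=sense();print('Floc',N.T@s['force'],s['wrist_torque'])
"
python3 -m crank '{"dp":[[-0.07,0,-0.03],[0,0,0]],"delta_rot":[[0,0,0],[0,0,0]],"claw":[255,255]}' 70
python3 -c "
from h import *
plan(target(1,0,21.5));s=sense();print('Floc',N.T@s['force'],s['wrist_torque'])
"
```

```text
time_s: 14.5
eef_pos: [615.3, 91.0, 130.0]
ee_rot: [0.002, 0.976, -0.01, 0.216]
force: [-0.9, -0.6, -2.5]
grip_width: 0.339
t 14.5 TCP [615.3  91.  130. ] loc [ 0.5  0.1 21.8] grip 0.339 F [-0.9 -0.6 -2.5] j [-0.05  0.43  1.68  0.02  0.59  1.53]
need dp cm [ 0.05 -0.01 -0.01] | 0.06 rot deg [-0.01 -0.04 -0.03] | 0.05 rows>= 1
Floc [-1.84796883 -0.59005215 -1.87966061] [-0.06926399  0.38972833 -0.00595374]
time_s: 14.7
eef_pos: [614.6, 91.0, 129.7]
ee_rot: [0.002, 0.976, -0.01, 0.216]
force: [-0.8, 0.5, -2.9]
grip_width: 0.337
t 14.7 TCP [614.6  91.  129.7] loc [-0.2  0.  21.8] grip 0.337 F [-0.8  0.5 -2.9] j [-0.05  0.43  1.69  0.02  0.59  1.53]
need dp cm [ 0.12 -0.01  0.02] | 0.13 rot deg [-0.01 -0.04 -0.02] | 0.05 rows>= 1
Floc [-1.93269706  0.46470574 -2.32651502] [-0.08464475  0.39283097 -0.03032231]
```

```bash
for i in 1 2; do python3 -m crank '{"dp":[[-0.07,0,-0.03],[0,0,0]],"delta_rot":[[0,0,0],[0,0,0]],"claw":[255,255]}' 70 >/dev/null
python3 -c "
from h import *
plan(target(1,0,21.5));s=sense();print('Floc',N.T@s['force'],s['wrist_torque'])
"; done
```

```text
t 14.9 TCP [614.2  91.  129.5] loc [-0.7 -0.  21.8] grip 0.341 F [ 2.2 -0.4 -2.9] j [-0.05  0.43  1.69  0.02  0.59  1.53]
need dp cm [0.17 0.   0.04] | 0.17 rot deg [-0.02  0.01 -0.01] | 0.02 rows>= 1
Floc [ 0.74958936 -0.35247378 -3.54429397] [ 0.05100687  0.07282582 -0.08106821]
t 15.1 TCP [614.   91.  129.7] loc [-0.8 -0.1 22. ] grip 0.34 F [ 5.3 -0.5 -3.2] j [-0.05  0.43  1.69  0.02  0.59  1.53]
need dp cm [0.18 0.   0.03] | 0.19 rot deg [-0.02  0.1  -0.  ] | 0.1 rows>= 1
Floc [ 3.456853   -0.36393251 -5.14133271] [ 0.04533954 -0.45835224 -0.09917529]
```

```bash
python3 -m crank '{"dp":[[0.03,0,-0.06],[0.01,0,-0.03],[0,0,0]],"delta_rot":[[0,0,0],[0,0,0],[0,0,0]],"claw":[255,255,255]}' 70
python3 -c "
from h import *
plan(target(1,0,21.5));s=sense();print('Floc',N.T@s['force'],s['wrist_torque'])
"
```

```text
time_s: 15.4
eef_pos: [614.2, 91.0, 129.3]
ee_rot: [0.002, 0.976, -0.01, 0.217]
force: [-1.6, -1.6, 4.7]
grip_width: 0.341
t 15.4 TCP [614.2  91.  129.3] loc [-0.7 -0.  21.7] grip 0.341 F [-1.6 -1.6  4.7] j [-0.05  0.43  1.69  0.02  0.59  1.53]
need dp cm [ 0.16 -0.    0.06] | 0.17 rot deg [-0.    0.09 -0.02] | 0.09 rows>= 1
Floc [ 0.56839227 -1.59724123  4.92121037] [-0.14537936 -0.08710206 -0.26448586]
```

```bash
python3 -m crank '{"dp":[[0,0,0],[0,0,0],[0,0,0],[0,0,0],[-0.3,0,0.6],[-0.8,0,1.7],[-1.2,0,2.6],[-1.6,0,3.4],[-1.6,0,3.4]],"delta_rot":[[0,0,0],[0,0,0],[0,0,0],[0,0,0],[0,0,0],[0,0,0],[0,0,0],[0,0,0],[0,0,0]],"claw":[150,130,110,90,90,90,90,90,90]}' 40
python3 -c "
from h import *
im,d=capture('scene');cv2.imwrite('pics/s6.png',cv2.resize(im[180:300,220:400,::-1],None,fx=4.4,fy=4.4,interpolation=cv2.INTER_CUBIC))
np.save('s6d.npy',d)
plan(target(75.7,0,130,90))
Q,_=standfit('scene',d);L=(Q-NP)@N
for k,dy in enumerate((100,0,-100)):
  for lo,hi,nm in((47,54,'core'),(54,61,'handle')):
    t=(L[:,2]>lo)&(L[:,2]<hi)&(abs(L[:,1]-dy)<42)&((abs(L[:,0])<45) if nm=='core' else (abs(L[:,0]-77)<50))
    if t.sum()>10: print(k,nm,t.sum(),cv2.minAreaRect(L[t][:,:2].astype(np.float32)),L[t][:,2].mean())
"
```

```text
time_s: 16.3
eef_pos: [557.6, 91.0, 246.6]
ee_rot: [0.002, 0.976, -0.01, 0.216]
force: [0.1, 0.7, -0.1]
grip_width: 0.645
t 16.35 TCP [558.1  91.3 253.1] loc [  0.8  -0.8 157.6] grip 0.645 F [1.9 1.3 7.7] j [-0.05  0.17  1.69  0.02  0.84  1.53]
need dp cm [ 7.96 -0.08  0.67] | 7.99 rot deg [-38.35   1.13  81.34] | 89.94 rows>= 11
0 core 80 ((1.1870098114013672, 99.53872680664062), (59.23171615600586, 27.557819366455078), 1.9239033460617065) 49.37117266374037
0 handle 50 ((79.63963317871094, 99.70186614990234), (61.297508239746094, 12.793803215026855), 6.627367973327637) 56.403417413493415
1 core 79 ((4.469640731811523, 0.7521753311157227), (62.43827438354492, 26.674182891845703), 1.753064751625061) 49.47265257344381
1 handle 57 ((80.16739654541016, -0.04913139343261719), (14.05811882019043, 62.561187744140625), 1.7982807159423828) 55.990535087075955
2 core 72 ((2.777151107788086, -99.82967376708984), (27.06978988647461, 57.78557586669922), 89.94023132324219) 49.47443011193151
2 handle 47 ((80.84497833251953, -99.90292358398438), (72.21739959716797, 13.679549217224121), 0.9561938643455505) 56.40454345373476
```

View pics/s6.png

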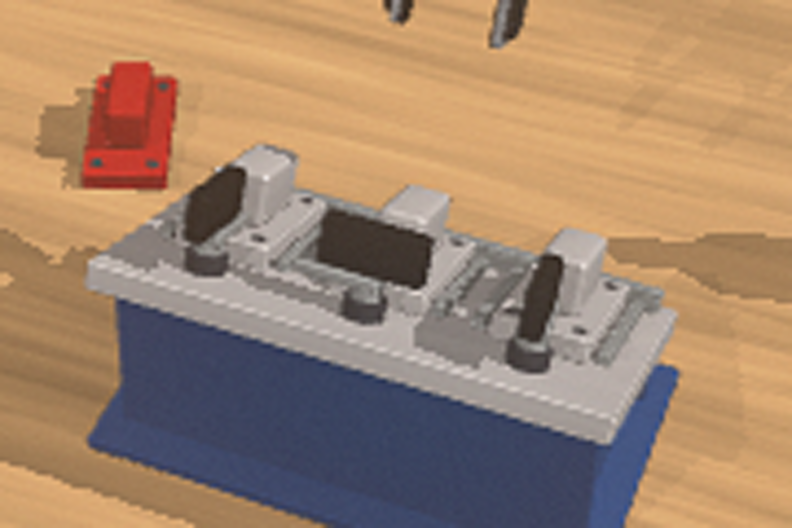

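```bash
python3 -c "
from h import *
for f in ('scene_d.npy','s6d.npy'):
  d=np.load(f);Q,_=standfit('scene',d);L=(Q-NP)@N
  for k,dy in enumerate((100,0,-100)):
    y=L[:,1]-dy
    c=(L[:,2]>46)&(L[:,2]<54)&(abs(y)<12)&(abs(L[:,0])<45)
    if c.sum()<10: continue
    fl=(L[:,2]>11)&(L[:,2]<18)&(abs(y)<28)&(abs(y)>11)&(L[:,0]>35)&(L[:,0]<64)
    print(f,k,'core x',np.percentile(L[c][:,0],[3,50,97]).round(1),'y',L[c][:,1].mean().round(1),'h',L[c][:,2].mean().round(2),'flange top end',fl.sum(),np.percentile(L[fl][:,0],[80,95,100]).round(1),'flange h',L[fl][:,2].mean().round(2))
"
python3 -m crank '{"dp":[[0.9,0,0],[0.9,0,0],[0.9,0,0],[0.9,0,0],[0.9,0,0],[0.9,0,0],[0.9,0,0],[0.9,0,0],[0.8,0,0.4]],"delta_rot":[[-3.48,0.1,7.4],[-3.48,0.1,7.4],[-3.48,0.1,7.4],[-3.48,0.1,7.4],[-3.48,0.1,7.4],[-3.48,0.1,7.4],[-3.48,0.1,7.4],[-3.48,0.1,7.4],[-3.48,0.1,7.4]],"claw":[90,90,90,90,90,90,90,90,90]}' 40
python3 -c "
from h import *
plan(target(75.7,0,110,90))"
```

```text
scene_d.npy 0 core x [-23.1   6.4  30.5] y 100.5 h 49.56 flange top end 42 [55.5 57.8 59.5] flange h 13.47
scene_d.npy 2 core x [-23.4   4.6  29.8] y -98.9 h 49.57 flange top end 26 [53.6 56.5 60. ] flange h 13.43
s6d.npy 0 core x [-25.    6.8  30.7] y 101.0 h 49.36 flange top end 46 [55.6 59.9 61.3] flange h 13.64
s6d.npy 1 core x [-21.9  10.9  31.6] y 1.0 h 49.41 flange top end 12 [55.9 56.9 57.6] flange h 13.14
s6d.npy 2 core x [-22.8   3.1  30.9] y -98.6 h 49.46 flange top end 27 [54.7 57.3 57.9] flange h 13.53
time_s: 17.25
eef_pos: [638.7, 91.0, 248.8]
ee_rot: [0.134, 0.786, 0.579, 0.169]
force: [0.5, -0.3, -0.7]
grip_width: 0.652
t 17.25 TCP [638.7  91.  248.8] loc [ 72.    0.5 119.6] grip 0.652 F [ 0.5 -0.3 -0.7] j [-0.04  0.35  1.46  0.    0.9   0.26]
need dp cm [ 0.74 -0.07 -0.72] | 1.03 rot deg [-6.43  0.04 14.7 ] | 16.05 rows>= 2
```

The middle insert matches its neighbours in core range, height and flange end, so it is seated. Next I grip the handle and close the clamp.

```bash
python3 -m crank '{"dp":[[0.3,0,-0.3],[0.4,0,-0.4],[0,0,0]],"delta_rot":[[-3.2,0,7.35],[-3.2,0,7.35],[0,0,0]],"claw":[90,90,90]}' 40
python3 -c "
from h import *
plan(target(75.7,0,33,90))"
```

```text
time_s: 17.55
eef_pos: [645.6, 90.9, 241.7]
ee_rot: [0.154, 0.699, 0.682, 0.152]
force: [-0.9, -0.5, 0.1]
grip_width: 0.649
t 17.55 TCP [645.6  90.9 241.7] loc [ 75.2   0.5 110.3] grip 0.649 F [-0.9 -0.5  0.1] j [-0.04  0.37  1.46  0.01  0.88 -0.03]
need dp cm [ 3.31 -0.12 -6.98] | 7.73 rot deg [-0.17  0.03  0.24] | 0.3 rows>= 2
```

```bash
python3 -m crank '{"dp":[[0,-0.1,0],[0.4,0,-0.9],[0.7,0,-1.5],[0.7,0,-1.5],[0.7,0,-1.5],[0.5,0,-1],[0.2,0,-0.4],[0.1,0,-0.18],[0,0,0]],"delta_rot":[[0,0,0],[0,0,0],[0,0,0],[0,0,0],[0,0,0],[0,0,0],[0,0,0],[0,0,0],[0,0,0]],"claw":[155,155,155,155,155,155,155,155,155]}' 40
python3 -c "
from h import *
plan(target(75.7,0,33,90))"
```

```text
time_s: 18.45
eef_pos: [678.8, 90.0, 172.6]
ee_rot: [0.154, 0.699, 0.681, 0.153]
force: [-0.3, 0.6, 0.4]
grip_width: 0.391
t 18.45 TCP [678.8  90.  172.6] loc [76.2  0.3 33.6] grip 0.391 F [-0.3  0.6  0.4] j [-0.04  0.5   1.45  0.02  0.76 -0.03]
need dp cm [-0.02 -0.03 -0.07] | 0.08 rot deg [-0.2   0.11  0.3 ] | 0.38 rows>= 1
```

```bash
python3 -m crank '{"dp":[[-0.04,0,-0.02],[0,0,0],[0,0,0],[0,0,0]],"delta_rot":[[0,0,0],[0,0,0],[0,0,0],[0,0,0]],"claw":[200,255,255,255]}' 40
python3 -c "
from h import *
plan(target(75.7,0,33,0))"
python3 -m crank '{"dp":[[0,0,0],[0,0,0],[0,0,0],[0,0,0],[0,0,0],[0,0,0]],"delta_rot":[[3.4,-0.07,-7.3],[3.4,-0.07,-7.3],[3.4,-0.07,-7.3],[3.4,-0.07,-7.3],[3.4,-0.07,-7.3],[3.4,-0.07,-7.3]],"claw":[255,255,255,255,255,255]}' 40
python3 -c "
from h import *
plan(target(75.7,0,33,0));print(sense()['wrist_torque'])"
```

```text
time_s: 18.85
eef_pos: [679.3, 90.0, 173.6]
ee_rot: [0.156, 0.699, 0.681, 0.154]
force: [6.7, 0.0, 0.6]
grip_width: 0.15
t 18.85 TCP [679.3  90.  173.6] loc [77.   0.3 34.3] grip 0.15 F [6.7 0.  0.6] j [-0.04  0.5   1.45  0.02  0.75 -0.03]
need dp cm [-0.06 -0.03 -0.17] | 0.19 rot deg [ 38.06  -0.49 -81.16] | 89.64 rows>= 11
time_s: 19.45
eef_pos: [679.9, 89.7, 174.0]
ee_rot: [0.08, 0.917, 0.332, 0.205]
force: [10.2, -1.0, -1.0]
grip_width: 0.154
t 19.45 TCP [679.9  89.7 174. ] loc [77.8 -0.  34.4] grip 0.154 F [10.2 -1.  -1. ] j [-0.04  0.5   1.45  0.01  0.75  0.83]
need dp cm [-0.13  0.   -0.21] | 0.25 rot deg [ 17.52   0.04 -37.05] | 40.98 rows>= 5
[ 0.00479701 -0.92813885  0.11831727]
```

```bash
python3 -m crank '{"dp":[[0,0,0],[0,0,0],[0,0,0]],"delta_rot":[[3.5,0,-7.4],[3.5,0,-7.4],[3.5,0,-7.4]],"claw":[255,255,255]}' 40
python3 -c "
from h import *
plan(target(75.7,0,33,0));s=sense();print(N.T@s['wrist_torque'],N.T@s['force'])"
python3 -m crank '{"dp":[[0,0,0],[0,0,0],[0,0,0]],"delta_rot":[[3.5,0,-7.4],[3.2,0,-6.9],[0,0,0]],"claw":[255,255,255]}' 40
python3 -c "
from h import *
plan(target(75.7,0,33,0));s=sense();print(N.T@s['wrist_torque'],N.T@s['force'])
im,d=capture('scene');cv2.imwrite('pics/s7.png',cv2.resize(im[160:300,220:400,::-1],None,fx=4.2,fy=4.2,interpolation=cv2.INTER_CUBIC))"
```

```text
time_s: 19.75
eef_pos: [680.1, 89.3, 174.1]
ee_rot: [0.033, 0.967, 0.13, 0.216]
force: [11.3, -3.2, -1.7]
grip_width: 0.155
t 19.75 TCP [680.1  89.3 174.1] loc [78.  -0.3 34.3] grip 0.155 F [11.3 -3.2 -1.7] j [-0.04  0.5   1.44  0.02  0.76  1.25]
need dp cm [-0.15  0.04 -0.22] | 0.27 rot deg [  6.94   0.12 -14.89] | 16.42 rows>= 2
[-0.25764024 -1.13127554  0.12919251] [ 9.55499138 -2.92440367 -6.33776631]
time_s: 20.05
eef_pos: [680.2, 89.1, 174.1]
ee_rot: [0.003, 0.976, -0.003, 0.218]
force: [10.2, -4.0, -1.4]
grip_width: 0.154
t 20.05 TCP [680.2  89.1 174.1] loc [78.  -0.6 34.3] grip 0.154 F [10.2 -4.  -1.4] j [-0.04  0.5   1.44  0.02  0.76  1.52]
need dp cm [-0.15  0.06 -0.22] | 0.27 rot deg [ 0.23  0.16 -0.71] | 0.76 rows>= 1
[-0.42998129 -1.16857879 -0.06368163] [ 8.77750016 -3.7719861  -5.58673366]
```

View pics/s7.png

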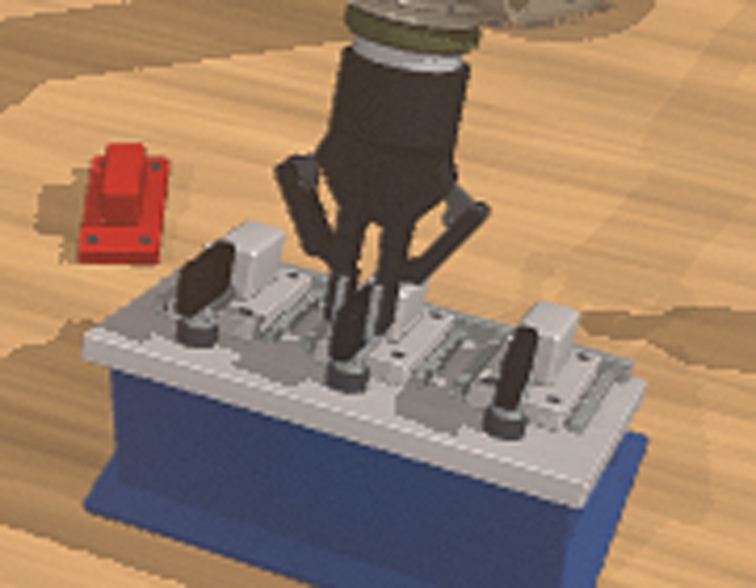

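```bash
python3 -m crank '{"dp":[[0,0,0],[0,0,0],[0,0,0],[0,0,0],[-0.3,0,0.6],[-0.8,0,1.7],[-1.5,0,3.2],[-1.6,0,3.4],[-1.6,0,3.4]],"delta_rot":[[0.4,0,-0.9],[0,0,0],[0,0,0],[0,0,0],[0,0,0],[0,0,0],[0,0,0],[0,0,0],[0,0,0]],"claw":[255,200,160,130,130,130,130,130,130]}' 40
python3 -m crank '{"dp":[[-2,0,3],[-4,0,1],[-4,0,0],[-4,0,0],[-4,0,0],[-4,0,0],[-4,0,0],[-3,0,0]],"delta_rot":[[0,2,0],[0,3,0],[0,4,0],[0,4,0],[0,4,0],[0,3,0],[0,2,0],[0,0,0]],"claw":[130,130,130,130,130,130,130,130]}' 40
python3 - <<'E'
from h import *
for c in("scene","top"):
    im,d=capture(c);np.save(c+"_f.npy",d);b=im[180:300,220:400] if c=="scene" else im[100:300,150:350]
    cv2.imwrite(f"pics/f_{c}.png",cv2.resize(b[:,:,::-1],None,fx=4.2 if c=="scene" else 2.9,fy=4.2 if c=="scene" else 2.9,interpolation=cv2.INTER_CUBIC))
    cv2.imwrite(f"pics/F_{c}.png",im[:,:,::-1])
    Q,_=standfit(c,d);L=(Q-NP)@N
    for k,dy in enumerate((100,0,-100)):
        y=L[:,1]-dy
        t=(L[:,2]>46)&(L[:,2]<53.5)&(abs(y)<20)&(abs(L[:,0])<36)
        h=(L[:,2]>54.5)&(L[:,2]<61)&(abs(y)<42)&(abs(L[:,0]-77)<50)
        fl=(L[:,2]>11)&(L[:,2]<18)&(abs(y)<28)&(abs(y)>11)&(L[:,0]>35)&(L[:,0]<64)
        if t.sum()>10:print(c,k,"core x",np.percentile(L[t][:,0],[3,97]).round(1),"y",np.percentile(L[t][:,1],[3,97]).round(1),"h",L[t][:,2].mean().round(1),"fl end",np.percentile(L[fl][:,0],[90,97]).round(1))
        if h.sum()>10:
            v=np.polyfit(L[h][:,0],L[h][:,1],1);print("   handle",cv2.minAreaRect(L[h][:,:2].astype(np.float32)),"ang",np.degrees(np.arctan(v[0])).round(2))
print(sense()["time_s"],sense()["eef_pos"])
E
```

```text
time_s: 21.0
eef_pos: [619.2, 90.1, 296.9]
ee_rot: [0.001, 0.977, -0.009, 0.215]
force: [0.8, -0.8, -0.2]
grip_width: 0.487
time_s: 21.8
eef_pos: [328.4, 90.1, 335.5]
ee_rot: [0.003, 1.0, -0.009, 0.024]
force: [0.9, 0.8, 0.1]
grip_width: 0.492
scene 0 core x [-21.7  30.7] y [ 86.8 113.3] h 49.1 fl end [55.8 58.1]
   handle ((80.13597869873047, 99.80412292480469), (60.84041213989258, 11.123562812805176), 4.704875469207764) ang 4.05
scene 1 core x [-22.5  30.4] y [-11.9  13.2] h 49.4 fl end [59.4 60.5]
   handle ((80.7853012084961, -0.5658941268920898), (61.71268844604492, 11.05184555053711), 1.9045071601867676) ang 0.71
scene 2 core x [-24.3  30.9] y [-112.5  -86.2] h 49.2 fl end [55.6 56.6]
   handle ((78.35517883300781, -99.9214096069336), (12.42760944366455, 63.051170349121094), 89.7906723022461) ang 0.49
top 0 core x [-27.1  28.5] y [ 86.  112.5] h 50.3 fl end [52.4 54.2]
   handle ((67.80509948730469, 98.94660949707031), (82.69974517822266, 13.39339542388916), 5.871660232543945) ang 6.75
top 1 core x [-27.8  27.7] y [-13.5  15.1] h 50.1 fl end [52.2 53.9]
   handle ((68.5545425415039, -0.8508176803588867), (13.317106246948242, 82.20954132080078), 88.50365447998047) ang -0.27
top 2 core x [-27.5  27.7] y [-113.3  -86.8] h 50.1 fl end [52.9 54.4]
   handle ((76.6303939819336, -100.51472473144531), (63.23567199707031, 11.638225555419922), 1.4219952821731567) ang 1.1
21.9 [327.89084653  90.3347662  336.10369243]
```

View pics/f_scene.png

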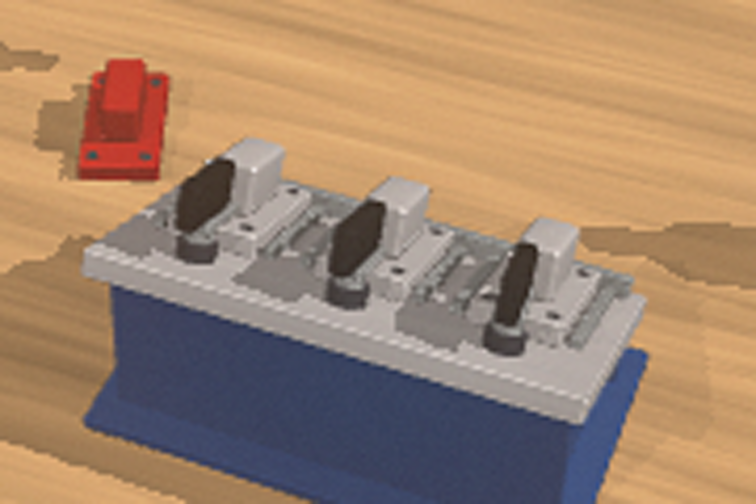

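View pics/F_top.png

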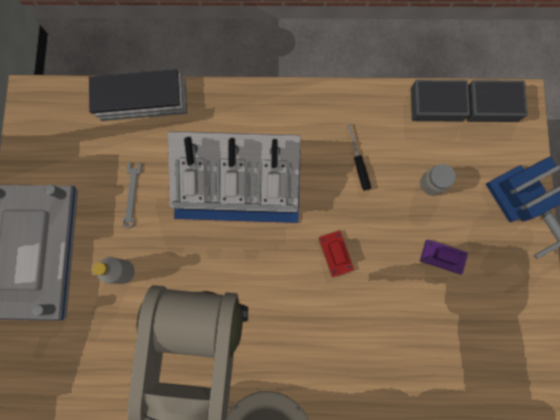

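The final pictures show all three inserts in line, with middle core x from -27.8 to 27.7, the same as its neighbours. All three clamps are closed and everything else is where it was. I'm handing in.

```bash
python3 -c "
from rig import *
print(finish_job())"
```

```text
the job is handed in; nothing more can be done
None
```

The loose silver insert is now in the middle nest (nest 1) with its clamp closed over it, and I handed the job in at about 22 s. I swung that clamp aside by its handle, picked up the insert by its core and lowered it between the rails. I then slid it down until I felt the stop, pressed it flat, and turned the clamp back to within about 1° of closed.

**Last checks:**
- **Seating:** in the top camera, the insert matches the two fitted ones to within about 1 mm along the slope and in height.
- **Fitted inserts and clamps:** both are still clamped. The left clamp reads 4–7° off straight (4–6.5° before I started); I never touched it.
- **Other things on the bench:** they look unmoved in the last pictures.
- **Forces:** the wrist readings I took stayed below about 12 N.

**Disagreements:** the two cameras differed by 3–4 mm in x. I went with the top camera because the handle grip supported it. The scene camera put the seated insert's upper flange end 2–4 mm further up the slope than its neighbours'. The top camera and the felt contact with the stop did not agree with that.

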